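# Change the slotted plate of the pipe deburrer

## Task

Release the slotted yellow plate of the pipe deburrer: its red knob has a left-hand thread, so loosen it by turning it clockwise (seen from above), as far as it goes, until you feel it come up against the keeper clip, but do not strain it against the clip. Then draw the plate straight out along its guides from under the knob by its brass tab, without wrenching it, and put it down flat in the dark tray without dropping it, leaving the other goods where they are.

Things in the scene. Friction and masses are not known exactly. Their poses are not given: they have to be found in the camera images.
- machine: Bench pipe deburrer fixed to the table: green housing 215 x 100 mm, flat deck 60 mm above the table, dark motor barrel at its +x end (to x = 165 mm). Origin on the table under the upright stud of the knob; x points from the plate's tab to the motor. The plate lies on the deck between two rails along x, 8 mm high, inner faces at y = +-27.5 mm, x = -130 to +20 mm, and comes out towards -x.
- clip (a point): Top end of the fixed steel stud (10 mm thick), 139.5 mm above the table. The brass keeper clip (16 mm across) just below it stops the knob hard. From the start the clip is 1.2 to 2.8 rad of turning away, different each time. The same hard stop is at the tight end.
- knob_grip (a point): Red knob: a bar 60 mm long, 22 mm thick (two flat sides to grip), 34 mm high, on a sprung hub. Point on the stud's axis at mid-height of the bar; z up, x along the bar. Left-hand fast thread: turned clockwise seen from above it loosens and climbs 3 mm per radian with the steel collar (32 mm across, its top 26 mm below this point). Turns stiffly but evenly (0.2 N m), stays where left; needs several grips.
- hub_ring (a point): Dark steel hub under the bar, 22 mm across, 10 mm high, which carries the thread. Point on the axis, 21 mm below knob_grip; at rest its x is that of the bar. The bar turns the hub through a spring of 3 N m per radian: at a stop the bar winds up against the hub, and at over 0.3 rad (0.9 N m) it is strained.
- plate: Yellow steel plate, 121 mm long (x = -89 to +32 mm), 52 mm wide, 11.5 mm thick, about 280 g. Origin on its underside, at the stud; 15 mm slot open to +x. A recess with a lip locks it on the collar until the knob is nearly at the clip; then the collar stands 2 mm clear and the plate slides level to -x with a few newtons. Draw it 55 to 70 mm before lifting.
- plate_tab (a point): Grip point of the plate's upright brass tab, 24 mm long (x), 18 mm thick (y), which stands up to 57.5 mm above the plate's underside. The point is 40 mm above the underside and 75 mm to -x of the plate's origin; axes as the plate's.
- tray: Dark open tray fixed on the table, 210 x 160 mm outside, 30 mm high, walls and floor 5 mm thick. Origin at the centre of its underside, x along its length.
- coupling: Brass pipe coupling, 40 mm across, 42 mm high, standing loose. Origin at the centre of its underside. Leave alone.
- socket: White plastic pipe socket, 42 mm across, 45 mm high, standing loose. Origin at the centre of its underside. Leave alone.
- carton: Brown cardboard box 70 x 60 x 60 mm. Origin at the centre of its underside. Leave alone.
Not all that is in view belongs to the job. There is more than one size of the plate; the job needs the smallest.

How it is judged (in metres and radians):
On the way, in this order (a step that is already met when the one before it is completed fails the run):
1. the knob is loosened fully, up to its keeper clip, while the plate is still in place (z of knob_grip in the frame of machine above 0.11195 m and horizontal distance between plate and machine below 0.03 m), for 0.2 s.
2. the plate is drawn out from under the knob, level on the deck (x of plate in the frame of machine between -0.12 and -0.045 m and z of plate in the frame of machine below 0.075 m).
At the end, for the whole second after the job is handed in: the plate lies at rest, flat (within 0.08 rad) on the tray's floor, inside its walls; the knob is still fully loosened, within about 0.3 rad (0.9 mm of height) of its clip (z of plate in the frame of tray between 0.002 and 0.01 m and x of plate in the frame of tray between -0.1 and 0.1 m and y of plate in the frame of tray between -0.075 and 0.075 m and angle between plate's own z axis and vertical below 0.08 rad and linear speed of plate below 0.02 m/s and z of knob_grip in the frame of machine above 0.1115 m); the robot touches nothing.
It fails at once if the knob is strained: its bar is wound up over 0.3 rad (0.9 N m) against its hub (angle between the x axis of knob_grip and the x axis of hub_ring, either way round above 0.3 rad).
It fails at once if the plate is wrenched or pressed hard against the machine (over 30 N between them) (contact force between plate and machine above 30 N).
It fails at once if the plate is dropped (faster than 0.8 m/s) (linear speed of plate above 0.8 m/s).
It fails at once if a bystander is moved over 25 mm (distance of any of coupling, socket, carton from where it was at the start of the episode above 0.025 m).
It also fails if it takes over 72 s, if anything falls off the work surface, if the arm or the gripper's body presses on something with over 40 N, if the wrist force passes 120 N, or if a joint passes its speed limit or range.

## Robot

A 6-joint arm with a two-finger parallel gripper is mounted at the origin on the work surface. World frame = base frame: x ahead of the robot, y to its left, z up, the work surface at z = 0. Lengths are in mm, angles in rad, forces in N, time in s.
With the tool pointing down it reaches from about 300 to 850 mm from the base axis. Payload 5.4 kg.
Tool frame: the origin (TCP) lies between the finger pads; the fingertips stand 8 mm ahead of it and the grasp point (between the pads) lies 11 mm behind it (tip_reach is the distance from the TCP to the fingertips, in mm); z points along the fingers, y is the direction in which the jaws open and shut (so a half turn about z gives the same grasp; the last joint's range is limited). The gripper opens to 85 mm and grips with 20 to 120 N. Pads are 22 mm wide; open, the fingers measure 114 mm over their backs; the gripper's body (76 mm by 85 mm) begins 54 mm behind the grasp point. The pads swing forward as they close: fully open they stand 13 mm farther back than shut.
Start: joints at [0.93, 0.158, 1.597, -0, 1.386, -0.21], TCP at [240.126, 522.442, 239.299] pointing down, gripper open.
Joint ranges: [-2.91, 2.91], [-0.94, 2.29], [0.18, 2.7], [-1.29, 4.43], [0.17, 2.64], [-3, 3]. Speed limits (rad/s): [2.57, 2.57, 3.14, 3.14, 3.14, 3.14].

## Interface

Orientations are given as a unit quaternion [w, x, y, z].
In Python, from plant import * gives the robot as it stands.
- The arm moves only by the tool carry_out, never from a script. Its argument "moves" is a list of rows, each an object with "delta_pos": the shift along the world's x, y, z in mm, a list of three; "spin": the turn about the world's z in rad; "fingers": the closure, from -1 (fully open) to 1 (shut). In form: [{"delta_pos": [x, y, z], "spin": spin, "fingers": fingers}, ...]. A call has exactly 5 rows; each row is the pose to reach, as a shift and turn from the pose measured when the call began; what a row does not reach only later rows make up. A row lasts 1/8 s, in which the tool goes at most 62.5 mm and 10.7 degrees, less where a joint would pass 70% of its speed; a pose out of reach is approached as far as the arm can. A call with a gripper value outside its range is refused whole. The fingers move at their own pace and stop on an object; the grip force is fixed at half the most. Time passes only in rows, so rows that repeat a pose let the fingers close, or fill a call up. It gives the time, the measured TCP pose, the force and the opening at its end, in the units of the state.
- observe(): the state, without advancing time (a new reading comes with each control period).
- read_camera(name): name is "side" or "top" or "wrist"; returns a dict with "frame" (384x512x3 uint8, blue, green, red), "intrinsics" (3x3 intrinsics, pixels), "R" (3x3) and "t" (3): a world point X has camera coordinates R X + t. Camera axes: x right, y down, z forward; pixel columns grow to the right and rows downward; lengths in mm; the calibration is good to about 2 mm. A picture is of the moment at which its call begins. There is no depth.
- sign_off(): hands the job in, once; it reports no verdict.
The state is a dict: "time": time; "joint_pos": joint angles; "dq": joint speeds; "joint_efforts": joint torques, N m; "tool_pos": TCP position; "orientation": TCP orientation; "contact_force": force on the tool from outside, world axes, zero at the start; "wrist_torque": the same for the moment, N m; "gripper_width": finger opening in mm.
Only numpy, scipy, OpenCV 4.12 (cv2) and the standard library are available. Lean on these libraries where they do the work, as an engineer would, in place of code of your own. Each camera call takes 0.05 s, during which the arm holds its last target. There are 200 camera calls.

## Working session

There is one attempt and no reset: what is moved stays moved. The work goes in short steps, Python scripts to look and compute and a tool call to move; the robot and the scene stay as the last step left them, time stands still between calls to the robot, and variables do not carry over. Pictures are saved under pics/ and viewed, about 8 in all and at most 12, crops included, and the job is handed in when it is done.

Besides the shell and the picture viewer there is one more tool, called by a JSON object that holds its "name" and its "arguments". carry_out: Moves the arm, as the interface text tells. Its arguments: {"type":"object","properties":{"moves":{"type":"array","items":{"type":"object","properties":{"delta_pos":{"type":"array","items":{"type":"number"}},"spin":{"type":"number"},"fingers":{"type":"number"}}}}},"required":["moves"]}

```bash
mkdir -p pics; cat > h.py <<'E'
from plant import *
import numpy as np, cv2
def ray(c,u,v):
    K,R,t=np.array(c["intrinsics"]),np.array(c["R"]),np.array(c["t"]).ravel()
    o=-R.T@t; d=R.T@np.linalg.solve(K,[u,v,1.]); return o,d
def onz(c,u,v,z):
    o,d=ray(c,u,v); return o+d*(z-o[2])/d[2]
def proj(c,X):
    p=np.array(c["intrinsics"])@(np.array(c["R"])@np.array(X,float)+np.array(c["t"]).ravel()); return p[:2]/p[2]
E
python3 - <<'E'
from h import *
import pickle
for n in("top","side","wrist"):
    c=read_camera(n); pickle.dump(c,open(n+".pkl","wb")); cv2.imwrite(f"pics/{n}0.png",c["frame"])
    print(n,np.round(ray(c,256,192),2))
a=[cv2.imread(f"pics/{n}0.png") for n in("top","side")]
print(observe())
E
```

```text
top [[ 4.11560e+02  9.31900e+01  1.28514e+03]
 [ 1.60000e-01 -2.00000e-02 -9.90000e-01]]
side [[ 1.4881e+02 -6.3184e+02  6.7520e+02]
 [ 4.4000e-01  7.1000e-01 -5.5000e-01]]
wrist [[ 1.7571e+02  5.5117e+02  3.7308e+02]
 [ 2.5000e-01 -1.1000e-01 -9.6000e-01]]
{'time': 0.15, 'joint_pos': array([ 9.29878137e-01,  1.58913906e-01,  1.59795465e+00, -3.94208519e-05,
        1.38622234e+00, -2.10091170e-01]), 'dq': array([-3.11232633e-04, -6.40649670e-04, -4.94604219e-03, -1.00571115e-03,
       -1.90225458e-03, -4.58686752e-05]), 'joint_efforts': array([ 3.51294839e-04, -3.96379101e+01, -3.31783819e+01, -2.37074764e-04,
        5.44615687e-03, -3.31974968e-05]), 'tool_pos': array([239.87340019, 522.06350182, 238.53182829]), 'orientation': array([-2.91576758e-04,  2.13747791e-01,  9.76888591e-01, -6.90318277e-04]), 'contact_force': array([-0.48848965, -0.17234593,  0.10997027]), 'wrist_torque': array([-0.0113026 ,  0.02655702, -0.03091394]), 'gripper_width': 85.55900201427698}
```

View pics/top0.png

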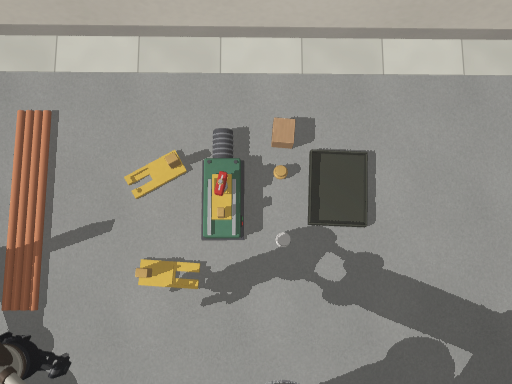

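View pics/side0.png

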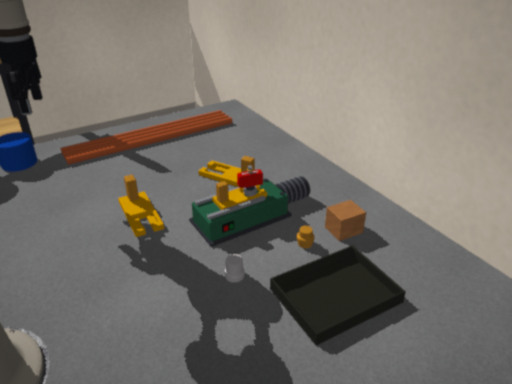

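Top view: machine centred around (222,198), motor up at (223,142), knob (221,183), tab (222,211), tray (338,188), coupling (280,172), socket (283,240), carton (284,132); two spare plates to the left. The side view agrees.

```bash
python3 - <<'E'
from h import *
import pickle
c=pickle.load(open("top.pkl","rb"));s=pickle.load(open("side.pkl","rb"))
def big(m):
    n,l,st,ce=cv2.connectedComponentsWithStats(m.astype(np.uint8)); i=1+np.argmax(st[1:,4]); return l==i,ce[i],st[i]
def red(f):
    b,g,r=[f[...,i].astype(int) for i in range(3)]; return (r>120)&(g<60)&(b<70)
m,ce,st=big(red(c["frame"]));print("red top",ce,st)
ms,ces,sts=big(red(s["frame"])&(np.add.outer(np.arange(384),np.zeros(512))<200));print("red side",ces,sts)
A=[];B=[]
for k,p in((c,ce),(s,ces)):
    o,d=ray(k,*p);d/=np.linalg.norm(d);P=np.eye(3)-np.outer(d,d);A.append(P);B.append(P@o)
print("knob tri",np.linalg.solve(sum(A),sum(B)), "onz 105-120",onz(c,*ce,105),onz(c,*ce,120))
pts=np.argwhere(m)[:,::-1]
W=np.array([onz(c,*p,118)[:2] for p in pts]);print(cv2.minAreaRect(W.astype(np.float32)))
f=c["frame"].astype(int);b,g,r=f[...,0],f[...,1],f[...,2]
gm,gc,gs=big((g>r+25)&(g>b+10));print("green",gc,gs)
W=np.array([onz(c,*p,60)[:2] for p in np.argwhere(gm)[:,::-1]]);print(cv2.minAreaRect(W.astype(np.float32)))
t,tc,ts=big((f.max(2)<50)&(np.add.outer(np.zeros(384),np.arange(512))>290)&(np.add.outer(np.arange(384),np.zeros(512))<232));print("tray",tc,ts)
W=np.array([onz(c,*p,30)[:2] for p in np.argwhere(t)[:,::-1]]);print(cv2.minAreaRect(W.astype(np.float32)))
for n,p,z in(("coupling",(280,172),42),("socket",(283,240),45),("carton",(284,131),60),("tab",(221,211),117)):print(n,onz(c,*p,z))
print("wall knob in wrist:",proj(pickle.load(open("wrist.pkl","rb")),onz(c,*ce,110)))
E
```

```text
red top [219.26666667 192.46666667] [215 188   8   8  15]
red side [241.29787234 176.59574468] [237 173  13  13  47]
knob tri [601.20823177 160.09547082 120.51878089] onz 105-120 [601.81768923 161.87522438 105.        ] [599.39946686 161.00215958 120.        ]
((599.4856567382812, 159.21395874023438), (13.207194328308105, 21.953571319580078), 36.24909591674805)
green [217.66759003 195.03139428] [ 203  158   37   80 1083]
((596.7618408203125, 159.6741943359375), (213.88731384277344, 96.124755859375), 0.2402820736169815)
tray [362.83333333 223.66666667] [361 223   4   2   6]
((528.7459106445312, -225.9197998046875), (2.742985963821411, 8.355692863464355), 0.031146178022027016)
coupling [ 6.69241810e+02 -3.17358913e-01  4.20000000e+01]
socket [482.9278272   -6.40296982  45.        ]
carton [780.29247503 -11.02713944  60.        ]
tab [552.2340769  156.27399495 117.        ]
wall knob in wrist: [130.94491986 510.80382468]
```

{"name": "carry_out", "arguments": {"moves": [{"delta_pos": [45,-40,5],"spin": 0,"fingers": -1},{"delta_pos": [90,-80,10],"spin": 0,"fingers": -1},{"delta_pos": [135,-120,15],"spin": 0,"fingers": -1},{"delta_pos": [180,-160,20],"spin": 0,"fingers": -1},{"delta_pos": [215,-190,20],"spin": 0,"fingers": -1}]}}

```text
time: 0.78
tool_pos: [456.5, 330.3, 258.8]
orientation: [-0.0, 0.214, 0.977, -0.001]
contact_force: [0.2, 0.2, 0.3]
gripper_width: 85.2
```

{"name": "carry_out", "arguments": {"moves": [{"delta_pos": [45,-44,5],"spin": 0,"fingers": -1},{"delta_pos": [90,-88,10],"spin": 0,"fingers": -1},{"delta_pos": [130,-130,15],"spin": 0,"fingers": -1},{"delta_pos": [160,-170,20],"spin": 0,"fingers": -1},{"delta_pos": [160,-170,20],"spin": 0,"fingers": -1}]}}

```text
time: 1.4
tool_pos: [618.2, 157.1, 278.4]
orientation: [0.0, 0.217, 0.976, -0.001]
contact_force: [-0.8, 1.7, -0.7]
gripper_width: 85.2
```

```bash
python3 - <<'E'
from h import *
import pickle
o=observe();print(o["tool_pos"],o["orientation"],o["joint_pos"],o["contact_force"],o["time"])
c=read_camera("wrist");pickle.dump(c,open("w1.pkl","wb"));cv2.imwrite("pics/w1.png",c["frame"]);print(ray(c,256,192))
E
```

```text
[618.18299825 157.06010623 278.4152629 ] [ 8.45878003e-05  2.16679086e-01  9.76242499e-01 -8.65686566e-04] [ 0.06050695  0.29826514  1.35608515 -0.00171698  1.48755652 -1.07332328] [-0.82997977  1.6597188  -0.68733596] 1.4
(array([554.17436007, 186.60263753, 413.01862261]), array([ 0.25288182, -0.11163582, -0.9610656 ]))
```

View pics/w1.png

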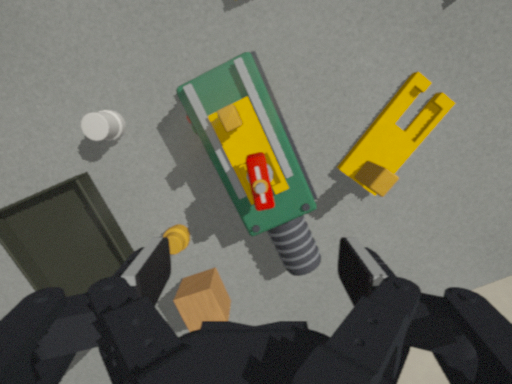

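Wrist view: knob bar from (257,154) to (263,209), stud at (261,187), tab (229,118), tray at lower left, hands out of the way.

```bash
cat >> h.py <<'E'
def big(m):
    n,l,st,ce=cv2.connectedComponentsWithStats(m.astype(np.uint8)); i=1+np.argmax(st[1:,4]); return l==i,ce[i],st[i]
def rectz(c,m,z):
    return cv2.minAreaRect(np.array([onz(c,*p,z)[:2] for p in np.argwhere(m)[:,::-1]],np.float32))
def masks(c):
    h=cv2.cvtColor(cv2.GaussianBlur(c["frame"],(3,3),0),cv2.COLOR_BGR2HSV).astype(int);H,S,V=h[...,0],h[...,1],h[...,2]
    red=((H<6)|(H>173))&(S>150)&(V>70); green=(H>60)&(H<95)&(S>90)&(V>25); return red,green,(H,S,V)
E
python3 - <<'E'
from h import *
import pickle
for n in("w1","top"):
    c=pickle.load(open(n+".pkl","rb"));r,g,(H,S,V)=masks(c);f=c["frame"]
    if n=="w1":
        m,ce,st=big(cv2.morphologyEx(r.astype(np.uint8),cv2.MORPH_CLOSE,np.ones((9,9)))>0);print("red",ce,st)
        for z in(106,122):print(z,rectz(c,m,z))
    else:
        m,ce,st=big(r&(np.add.outer(np.zeros(384),np.arange(512))>200));print("red",ce,st,rectz(c,m,122))
    m,ce,st=big(g);print("green",ce,st,rectz(c,m,60))
c=pickle.load(open("w1.pkl","rb"))
print("HSV stud/tab/plate",[c["frame"][p[1],p[0]] for p in((261,187),(229,118),(235,140))])
gray=cv2.cvtColor(c["frame"],cv2.COLOR_BGR2GRAY)
crop=c["frame"][90:220,170:330];cv2.imwrite("pics/w1c.png",cv2.resize(crop,None,fx=5,fy=4.6,interpolation=cv2.INTER_CUBIC)[:600])
c=pickle.load(open("top.pkl","rb"))
d=cv2.resize(c["frame"][140:235,295:380],None,fx=6,fy=6,interpolation=cv2.INTER_CUBIC)
V=c["frame"].max(2).astype(int); t,ce,st=big((V<75)&(np.add.outer(np.zeros(384),np.arange(512))>290)&(np.add.outer(np.arange(384),np.zeros(512))<232));print("tray",ce,st,rectz(c,t,30))
E
```

```text
red [259.69828722 180.80632411] [247 154  27  56 759]
106 ((626.7190551757812, 159.41525268554688), (21.875385284423828, 63.60682678222656), 77.46916961669922)
122 ((622.9383544921875, 160.8321075439453), (20.735383987426758, 60.292015075683594), 77.4691390991211)
green [274.24673913 193.17065217] [ 210  113  106  122 2760] ((634.1595458984375, 161.16921997070312), (96.7725830078125, 135.3643341064453), 89.94629669189453)
red [220.58415842 183.79207921] [215 172  12  23 101] ((623.7381591796875, 158.29478454589844), (20.19249725341797, 58.30179977416992), 75.63603973388672)Traceback (most recent call last):
  File "<stdin>", line 10, in <module>
  File "h.py", line 11, in big
    n,l,st,ce=cv2.connectedComponentsWithStats(m.astype(np.uint8)); i=1+np.argmax(st[1:,4]); return l==i,ce[i],st[i]
                                                                        ~~~~~~~~~^^^^^^^^^^
    return _wrapfunc(a, 'argmax', axis=axis, out=out, **kwds)
    return bound(*args, **kwds)
ValueError: attempt to get argmax of an empty sequence
```

```bash
python3 - <<'E'
from h import *
import pickle
c=pickle.load(open("w1.pkl","rb"))
print("stud",onz(c,261,187,139.5),"tabtop",onz(c,229,118,117.5))
crop=c["frame"][90:220,170:330];cv2.imwrite("pics/w1c.png",cv2.resize(crop,None,fx=4.6,fy=4.6,interpolation=cv2.INTER_CUBIC))
c=pickle.load(open("top.pkl","rb"));f=c["frame"].astype(int);g=(f[...,1]>f[...,2]+12)&(f[...,1]>f[...,0]+5)
m,ce,st=big(g);print("green",ce,st,rectz(c,m,60))
V=f.max(2); X=np.add.outer(np.zeros(384),np.arange(512));Y=np.add.outer(np.arange(384),np.zeros(512))
t,ce,st=big((V<75)&(X>290)&(Y<232));print("tray",ce,st,rectz(c,t,30))
s=pickle.load(open("side.pkl","rb"));f=s["frame"].astype(int);m,ce,st=big((f.max(2)<50)&(X>250)&(X<420)&(Y>230)&(Y<345));print("tray side",st,rectz(s,m,15))
E
```

```text
stud [623.5382805  161.57042782 139.5       ] tabtop [549.66283562 160.39864036 117.5       ]
green [221.50414805 196.31971921] [ 203  158   38   80 1567] ((596.76806640625, 158.5834503173828), (213.8841552734375, 99.29525756835938), 0.22140845656394958)
tray [337.71388368 188.4500469 ] [ 308  150   60   77 4264] ((628.4044799804688, -160.684814453125), (162.73451232910156, 212.0778350830078), 87.81060028076172)
tray side [ 271  245  134  100 7694] ((632.9541015625, -158.1951904296875), (184.7056884765625, 232.518798828125), 87.552490234375)
```

View pics/w1c.png

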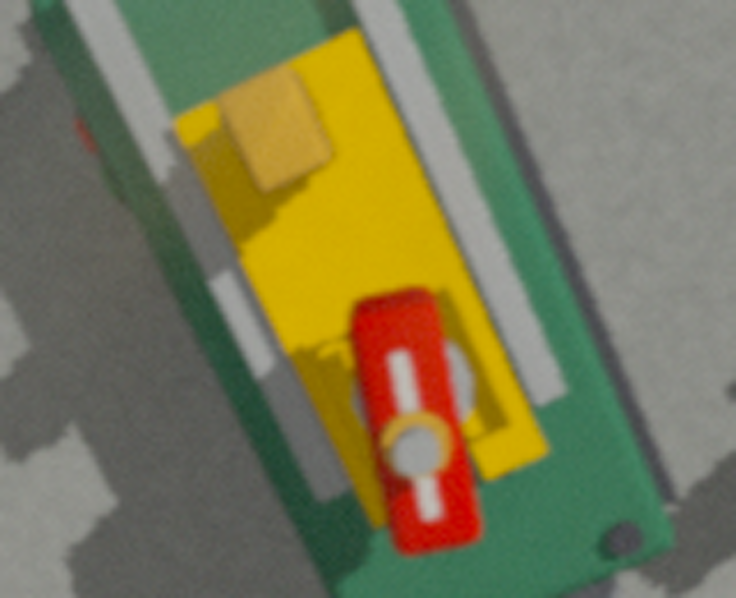

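Crop: bar with white stripe, stud and clip centred at crop (415,450), plate correctly beneath, tab near the left rail side. Going to grip the knob: centre ≈ (623.5,161), bar yaw ≈ −13°.

{"name": "carry_out", "arguments": {"moves": [{"delta_pos": [5,4,0],"spin": 0.1,"fingers": -1},{"delta_pos": [5,4,-30],"spin": 0.21,"fingers": -1},{"delta_pos": [5,4,-70],"spin": 0.21,"fingers": -1},{"delta_pos": [5,4,-100],"spin": 0.21,"fingers": -1},{"delta_pos": [5,4,-100],"spin": 0.21,"fingers": -1}]}}

```text
time: 2.08
tool_pos: [618.9, 164.2, 174.8]
orientation: [-0.004, 0.111, 0.994, -0.001]
contact_force: [-0.3, 0.3, -0.1]
gripper_width: 85.2
```

{"name": "carry_out", "arguments": {"moves": [{"delta_pos": [0,0,-20],"spin": 0,"fingers": -1},{"delta_pos": [0,0,-40],"spin": 0,"fingers": -1},{"delta_pos": [0,0,-60],"spin": 0,"fingers": -1},{"delta_pos": [0,0,-76],"spin": 0,"fingers": -1},{"delta_pos": [0,0,-76],"spin": 0,"fingers": -1}]}}

```text
time: 2.7
tool_pos: [617.7, 164.0, 96.8]
orientation: [-0.006, 0.111, 0.994, -0.001]
contact_force: [-0.5, -0.9, 1.1]
gripper_width: 85.2
```

```bash
python3 - <<'E'
from h import *
import pickle
o=observe();print(o["tool_pos"],o["orientation"],o["contact_force"],o["wrist_torque"])
c=read_camera("wrist");s=read_camera("side");pickle.dump(c,open("w2.pkl","wb"))
im=np.hstack([cv2.resize(c["frame"][60:360,100:420],None,fx=1.25,fy=1.25),cv2.resize(s["frame"][120:240,170:330],None,fx=2.5,fy=3.125)]);cv2.imwrite("pics/w2.png",im)
E
```

```text
[617.72292526 163.97232668  96.7568063 ] [-0.00577074  0.11141289  0.99375644 -0.00141242] [-0.47060632 -0.88151804  1.12542126] [ 0.03382511 -0.00238162  0.03898462]
```

View pics/w2.png

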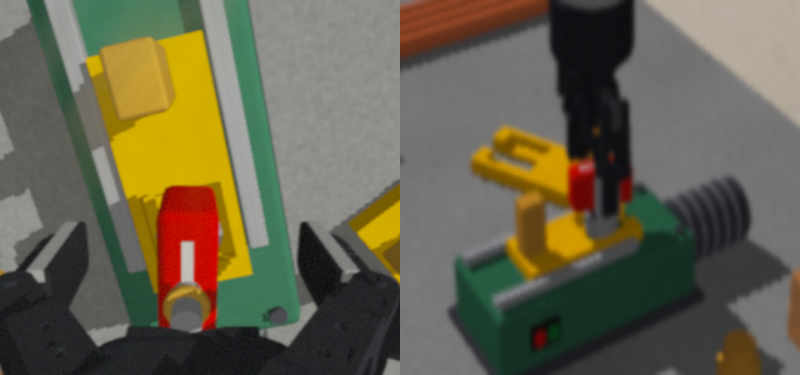

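The bar lies along the jaws, hub below the pads; TCP is ~6 mm off in x, −3 in y. Correcting before closing.

{"name": "carry_out", "arguments": {"moves": [{"delta_pos": [6,-3,5],"spin": 0,"fingers": -1},{"delta_pos": [6,-3,5],"spin": 0,"fingers": -1},{"delta_pos": [6,-3,5],"spin": 0,"fingers": -1},{"delta_pos": [6,-3,5],"spin": 0,"fingers": -1},{"delta_pos": [6,-3,5],"spin": 0,"fingers": -1}]}}

```text
time: 3.42
tool_pos: [625.1, 161.2, 104.0]
orientation: [-0.004, 0.111, 0.994, -0.001]
contact_force: [0.2, -0.3, 0.1]
gripper_width: 85.7
```

```bash
cat > st.py <<'E'
from h import *
o=observe();q=o["orientation"];print(o["time"],np.round(o["tool_pos"],1),"yaw",2*np.arctan2(q[2],q[1])-np.pi/2,"F",np.round(o["contact_force"],1),"T",np.round(o["wrist_torque"],3),"w",o["gripper_width"],"j",np.round(o["joint_pos"],3))
E
python3 st.py
```

```text
3.425 [625.1 161.2 104. ] yaw 1.3476834481627553 F [ 0.2 -0.3  0.1] T [ 0.004  0.015 -0.001] w 85.68209836337905 j [ 6.600e-02  4.690e-01  1.490e+00 -1.000e-03  1.191e+00 -1.282e+00]
```

{"name": "carry_out", "arguments": {"moves": [{"delta_pos": [-1,0,-2],"spin": 0,"fingers": 1},{"delta_pos": [-1,0,-2],"spin": 0,"fingers": 1},{"delta_pos": [-1,0,-2],"spin": 0,"fingers": 1},{"delta_pos": [-1,0,-2],"spin": 0,"fingers": 1},{"delta_pos": [-1,0,-2],"spin": 0,"fingers": 1}]}}

```text
time: 4.05
tool_pos: [624.1, 160.9, 102.3]
orientation: [-0.004, 0.111, 0.994, -0.001]
contact_force: [-1.0, -2.4, 3.6]
gripper_width: 20.9
```

```bash
python3 st.py
```

```text
4.05 [624.1 160.9 102.3] yaw 1.347556053505555 F [-1.  -2.4  3.6] T [-0.273  0.311 -0.045] w 20.909182502376318 j [ 6.600e-02  4.690e-01  1.494e+00 -1.000e-03  1.187e+00 -1.281e+00]
```

{"name": "carry_out", "arguments": {"moves": [{"delta_pos": [0,0,0.4],"spin": -0.12,"fingers": 1},{"delta_pos": [0,0,0.7],"spin": -0.24,"fingers": 1},{"delta_pos": [0,0,1.1],"spin": -0.36,"fingers": 1},{"delta_pos": [0,0,1.4],"spin": -0.48,"fingers": 1},{"delta_pos": [0,0,1.5],"spin": -0.5,"fingers": 1}]}}

```text
time: 4.68
tool_pos: [624.5, 161.4, 103.6]
orientation: [-0.004, 0.354, 0.935, 0.0]
contact_force: [2.3, 1.8, -1.8]
gripper_width: 21.2
```

```bash
python3 st.py
```

```text
4.675 [624.5 161.4 103.6] yaw 0.8480942157000269 F [ 2.3  1.8 -1.8] T [ 0.432 -0.462  0.198] w 21.18310524559876 j [ 0.064  0.467  1.494  0.004  1.187 -0.785]
```

{"name": "carry_out", "arguments": {"moves": [{"delta_pos": [0,0,0.4],"spin": -0.12,"fingers": 1},{"delta_pos": [0,0,0.7],"spin": -0.24,"fingers": 1},{"delta_pos": [0,0,1.1],"spin": -0.36,"fingers": 1},{"delta_pos": [0,0,1.4],"spin": -0.48,"fingers": 1},{"delta_pos": [0,0,1.6],"spin": -0.54,"fingers": 1}]}}

```text
time: 5.3
tool_pos: [625.2, 161.8, 105.3]
orientation: [-0.003, 0.59, 0.807, 0.002]
contact_force: [2.5, 1.9, -2.5]
gripper_width: 20.9
```

{"name": "carry_out", "arguments": {"moves": [{"delta_pos": [0,0,0.1],"spin": -0.03,"fingers": 1},{"delta_pos": [0,0,0.2],"spin": -0.06,"fingers": 1},{"delta_pos": [0,0,0.3],"spin": -0.09,"fingers": 1},{"delta_pos": [0,0,0.4],"spin": -0.12,"fingers": 1},{"delta_pos": [0,0,0.4],"spin": -0.12,"fingers": 1}]}}

```text
time: 5.92
tool_pos: [625.4, 161.9, 105.7]
orientation: [-0.003, 0.638, 0.77, 0.003]
contact_force: [3.3, 1.1, -2.8]
gripper_width: 21.4
```

```bash
python3 st.py
```

```text
5.925 [625.4 161.9 105.7] yaw 0.18747785416341434 F [ 3.3  1.1 -2.8] T [ 0.263 -0.667  0.19 ] w 21.350134040847923 j [ 0.063  0.462  1.497  0.008  1.183 -0.128]
```

{"name": "carry_out", "arguments": {"moves": [{"delta_pos": [-0.2,-0.2,0.1],"spin": -0.04,"fingers": 1},{"delta_pos": [-0.5,-0.4,0.2],"spin": -0.08,"fingers": 1},{"delta_pos": [-0.5,-0.5,0.3],"spin": -0.12,"fingers": 1},{"delta_pos": [-0.5,-0.5,0.4],"spin": -0.15,"fingers": 1},{"delta_pos": [-0.5,-0.5,0.4],"spin": -0.15,"fingers": 1}]}}

```text
time: 6.55
tool_pos: [625.6, 161.8, 106.1]
orientation: [-0.002, 0.694, 0.72, 0.004]
contact_force: [5.3, 3.1, -4.1]
gripper_width: 21.3
```

```bash
python3 st.py
```

```text
6.55 [625.6 161.8 106.1] yaw 0.03745108256808005 F [ 5.3  3.1 -4.1] T [ 0.556 -0.975  0.239] w 21.25674993730061 j [0.063 0.459 1.499 0.009 1.18  0.022]
```

{"name": "carry_out", "arguments": {"moves": [{"delta_pos": [0.5,0.3,0],"spin": -0.04,"fingers": 1},{"delta_pos": [0.5,0.3,0],"spin": -0.08,"fingers": 1},{"delta_pos": [0.5,0.3,0.1],"spin": -0.12,"fingers": 1},{"delta_pos": [0.5,0.3,0.2],"spin": -0.15,"fingers": 1},{"delta_pos": [0.5,0.3,0.2],"spin": -0.15,"fingers": 1}]}}

```text
time: 7.18
tool_pos: [625.9, 161.9, 106.5]
orientation: [-0.002, 0.746, 0.666, 0.004]
contact_force: [-0.2, -1.1, 1.1]
gripper_width: 21.0
```

```bash
python3 st.py
```

```text
7.175 [625.9 161.9 106.5] yaw -0.11231641456029018 F [-0.2 -1.1  1.1] T [-0.055 -0.125  0.176] w 21.028592039118735 j [0.063 0.459 1.498 0.008 1.18  0.172]
```

Good — follows smoothly at ~0.19 N m.

{"name": "carry_out", "arguments": {"moves": [{"delta_pos": [0,0,0.1],"spin": -0.04,"fingers": 1},{"delta_pos": [0,0,0.2],"spin": -0.08,"fingers": 1},{"delta_pos": [0,0,0.4],"spin": -0.12,"fingers": 1},{"delta_pos": [0,0,0.5],"spin": -0.15,"fingers": 1},{"delta_pos": [0,0,0.5],"spin": -0.15,"fingers": 1}]}}

```text
time: 7.8
tool_pos: [626.1, 161.9, 107.0]
orientation: [-0.001, 0.793, 0.609, 0.004]
contact_force: [2.8, 0.2, -1.9]
gripper_width: 21.0
```

```bash
python3 st.py
```

```text
7.8 [626.1 161.9 107. ] yaw -0.26196357620726496 F [ 2.8  0.2 -1.9] T [ 0.025 -0.564  0.234] w 21.0264874023248 j [0.063 0.458 1.498 0.007 1.18  0.323]
```

{"name": "carry_out", "arguments": {"moves": [{"delta_pos": [0.2,0,0.1],"spin": -0.04,"fingers": 1},{"delta_pos": [0.2,0,0.2],"spin": -0.08,"fingers": 1},{"delta_pos": [0.2,0,0.3],"spin": -0.12,"fingers": 1},{"delta_pos": [0.2,0,0.4],"spin": -0.15,"fingers": 1},{"delta_pos": [0.2,0,0.4],"spin": -0.15,"fingers": 1}]}}

```text
time: 8.43
tool_pos: [626.4, 161.7, 107.4]
orientation: [-0.001, 0.837, 0.548, 0.004]
contact_force: [2.2, -0.0, -1.1]
gripper_width: 20.9
```

```bash
python3 st.py
```

```text
8.425 [626.4 161.7 107.4] yaw -0.41163832070005313 F [ 2.2 -0.  -1.1] T [-0.05  -0.385  0.215] w 20.919138483180788 j [0.064 0.458 1.498 0.006 1.179 0.473]
```

{"name": "carry_out", "arguments": {"moves": [{"delta_pos": [0.3,0,0.1],"spin": -0.04,"fingers": 1},{"delta_pos": [0.3,0,0.2],"spin": -0.08,"fingers": 1},{"delta_pos": [0.3,0,0.3],"spin": -0.12,"fingers": 1},{"delta_pos": [0.3,0,0.4],"spin": -0.15,"fingers": 1},{"delta_pos": [0.3,0,0.4],"spin": -0.15,"fingers": 1}]}}

```text
time: 9.05
tool_pos: [626.6, 161.7, 107.8]
orientation: [-0.001, 0.875, 0.484, 0.004]
contact_force: [0.9, -0.6, -0.0]
gripper_width: 21.2
```

```bash
python3 st.py
```

```text
9.05 [626.6 161.7 107.8] yaw -0.5612040575300075 F [ 0.9 -0.6 -0. ] T [-0.172 -0.288  0.183] w 21.199901230285075 j [0.064 0.457 1.498 0.005 1.18  0.623]
```

{"name": "carry_out", "arguments": {"moves": [{"delta_pos": [0.2,0,0.1],"spin": -0.04,"fingers": 1},{"delta_pos": [0.2,0,0.2],"spin": -0.08,"fingers": 1},{"delta_pos": [0.2,0,0.4],"spin": -0.12,"fingers": 1},{"delta_pos": [0.2,0,0.4],"spin": -0.15,"fingers": 1},{"delta_pos": [0.2,0,0.4],"spin": -0.15,"fingers": 1}]}}

```text
time: 9.68
tool_pos: [626.8, 161.5, 108.3]
orientation: [-0.0, 0.909, 0.417, 0.004]
contact_force: [1.5, -1.8, -0.7]
gripper_width: 20.9
```

```bash
python3 st.py
```

```text
9.675 [626.8 161.5 108.3] yaw -0.7107982370946735 F [ 1.5 -1.8 -0.7] T [-0.205 -0.292  0.209] w 20.94095299346054 j [0.064 0.457 1.497 0.003 1.18  0.774]
```

{"name": "carry_out", "arguments": {"moves": [{"delta_pos": [0.2,-0.2,0.1],"spin": -0.04,"fingers": 1},{"delta_pos": [0.2,-0.2,0.2],"spin": -0.08,"fingers": 1},{"delta_pos": [0.2,-0.2,0.4],"spin": -0.12,"fingers": 1},{"delta_pos": [0.2,-0.2,0.4],"spin": -0.15,"fingers": 1},{"delta_pos": [0.2,-0.2,0.4],"spin": -0.15,"fingers": 1}]}}

```text
time: 10.3
tool_pos: [626.9, 161.3, 108.6]
orientation: [0.0, 0.938, 0.348, 0.004]
contact_force: [1.8, -1.4, -1.5]
gripper_width: 21.2
```

```bash
python3 st.py
```

```text
10.3 [626.9 161.3 108.6] yaw -0.8601485271014493 F [ 1.8 -1.4 -1.5] T [-0.176 -0.338  0.368] w 21.15370048895725 j [0.065 0.457 1.497 0.002 1.18  0.924]
```

Torque rising: contact with the clip. Confirm with a small −0.05.

{"name": "carry_out", "arguments": {"moves": [{"delta_pos": [0,0,0],"spin": -0.02,"fingers": 1},{"delta_pos": [0,0,0],"spin": -0.04,"fingers": 1},{"delta_pos": [0,0,0],"spin": -0.05,"fingers": 1},{"delta_pos": [0,0,0],"spin": -0.05,"fingers": 1},{"delta_pos": [0,0,0],"spin": -0.05,"fingers": 1}]}}

```text
time: 10.92
tool_pos: [627.0, 161.3, 108.6]
orientation: [0.0, 0.946, 0.324, 0.004]
contact_force: [1.5, -1.4, -2.0]
gripper_width: 21.2
```

```bash
python3 st.py
```

```text
10.925 [627.  161.3 108.6] yaw -0.9100286385494443 F [ 1.5 -1.4 -2. ] T [-0.226 -0.378  0.451] w 21.22907434573015 j [0.065 0.457 1.497 0.002 1.18  0.974]
```

Stop confirmed. Unwind the spring gently (+0.13) before releasing.

{"name": "carry_out", "arguments": {"moves": [{"delta_pos": [0,0,0],"spin": 0.04,"fingers": 1},{"delta_pos": [0,0,0],"spin": 0.08,"fingers": 1},{"delta_pos": [0,0,0],"spin": 0.13,"fingers": 1},{"delta_pos": [0,0,0],"spin": 0.13,"fingers": 1},{"delta_pos": [0,0,0],"spin": 0.13,"fingers": 1}]}}

```text
time: 11.55
tool_pos: [626.9, 161.4, 108.6]
orientation: [-0.0, 0.923, 0.385, 0.004]
contact_force: [0.6, -0.9, -0.7]
gripper_width: 21.1
```

```bash
python3 st.py
```

```text
11.55 [626.9 161.4 108.6] yaw -0.7811157294300765 F [ 0.6 -0.9 -0.7] T [-0.058 -0.297  0.151] w 21.119046453409954 j [0.064 0.457 1.497 0.003 1.181 0.844]
```

{"name": "carry_out", "arguments": {"moves": [{"delta_pos": [0,0,0],"spin": 0,"fingers": 0.2},{"delta_pos": [0,0,0],"spin": 0,"fingers": -0.3},{"delta_pos": [0,0,0],"spin": 0,"fingers": -0.3},{"delta_pos": [0,0,0],"spin": 0,"fingers": -0.3},{"delta_pos": [0,0,10],"spin": 0,"fingers": -0.3}]}}

```text
time: 12.18
tool_pos: [626.1, 161.4, 118.0]
orientation: [-0.0, 0.923, 0.385, 0.003]
contact_force: [0.7, -0.4, -0.6]
gripper_width: 55.7
```

{"name": "carry_out", "arguments": {"moves": [{"delta_pos": [0,0,35],"spin": 0,"fingers": -0.3},{"delta_pos": [0,0,70],"spin": -0.15,"fingers": -0.3},{"delta_pos": [-20,0,100],"spin": -0.3,"fingers": -0.3},{"delta_pos": [-50,0,130],"spin": -0.45,"fingers": -0.3},{"delta_pos": [-75,0,130],"spin": -0.6,"fingers": -0.3}]}}

```text
time: 12.8
tool_pos: [552.1, 161.6, 252.4]
orientation: [0.0, 0.996, 0.092, 0.007]
contact_force: [-0.1, -0.3, 0.7]
gripper_width: 55.4
```

{"name": "carry_out", "arguments": {"moves": [{"delta_pos": [0,0,0],"spin": -0.1,"fingers": -0.3},{"delta_pos": [0,0,0],"spin": -0.19,"fingers": -0.3},{"delta_pos": [0,0,0],"spin": -0.19,"fingers": -0.3},{"delta_pos": [0,0,0],"spin": -0.19,"fingers": -0.3},{"delta_pos": [0,0,0],"spin": -0.19,"fingers": -0.3}]}}

```text
time: 13.42
tool_pos: [552.1, 161.5, 252.4]
orientation: [0.001, 1.0, -0.002, 0.006]
contact_force: [0.2, 0.2, -0.8]
gripper_width: 55.9
```

```bash
python3 st.py; python3 - <<'E'
from h import *
import pickle
c=read_camera("wrist");pickle.dump(c,open("w3.pkl","wb"));s=read_camera("side");pickle.dump(s,open("s3.pkl","wb"))
cv2.imwrite("pics/w3.png",c["frame"])
E
```

```text
13.425 [552.1 161.5 252.4] yaw -1.5754391242653025 F [ 0.2  0.2 -0.8] T [-0.046 -0.045  0.022] w 55.9197848662957 j [ 0.076  0.141  1.59  -0.003  1.398  1.652]
```

View pics/w3.png

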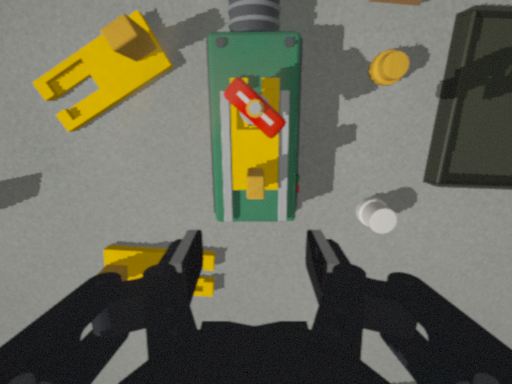

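Wrist view: knob now diagonal (bar (228,82)–(283,133)), stud (255,108), tab top ≈ (256,178), plate still in place; the jaws are in line with the tab.

```bash
python3 - <<'E'
from h import *
import pickle
c=pickle.load(open("w3.pkl","rb"));f=c["frame"];h=cv2.cvtColor(f,cv2.COLOR_BGR2HSV)
print(h[178:200:4,256].tolist(), h[150,256].tolist())
sub=np.zeros(f.shape[:2],bool);sub[160:206,235:280]=1
m,ce,st=big((h[...,1]<215)&(h[...,1]>110)&(h[...,0]<30)&(h[...,2]>110)&sub);print("tab",ce,st)
print("top centre guess",onz(c,st[0]+st[2]/2,st[1]+10,117.5),"rect",rectz(c,m,117.5))
print("stud",onz(c,255,108,139.5))
r,g,_=masks(c);m,_,st=big(cv2.morphologyEx(r.astype(np.uint8),cv2.MORPH_CLOSE,np.ones((9,9)))>0)
for z in(125,129):print("bar",rectz(c,m,z))
b,gg,rr=[f[...,i].astype(int) for i in range(3)]
m,_,st=big((gg>rr+12)&(gg>b+5));print("green",st)
# left/right machine edges vs row
L=[(onz(c,np.where(m[v])[0 if 0 else 0].min(),v,60),onz(c,np.where(m[v])[0].max(),v,60)) for v in range(60,205,4)]
L=np.array(L);print("edge yaw",[np.polyfit(L[:,i,0],L[:,i,1],1) for i in(0,1)])
E
```

```text
[[22, 185, 189], [22, 189, 193], [21, 182, 196], [22, 185, 189], [21, 187, 191], [22, 162, 187]] [25, 255, 211]
tab [255.12695312 183.890625  ] [246 168  20  31 512]
top centre guess [559.10994245 159.18412958 117.5       ] rect ((553.8599853515625, 159.70657348632812), (18.856266021728516, 30.362409591674805), 89.67308807373047)
stud [624.42190367 160.00266579 139.5       ]
bar ((624.4379272460938, 160.33267211914062), (58.582374572753906, 20.9137020111084), 47.718345642089844)
bar ((624.359375, 160.3477783203125), (57.69116973876953, 20.5955810546875), 47.718238830566406)
green [ 207   31   95  191 7277]
edge yaw [array([-4.22467664e-03,  2.11936420e+02]), array([4.99365354e-03, 1.08347510e+02])]
```

{"name": "carry_out", "arguments": {"moves": [{"delta_pos": [-1,-1,-25],"spin": 0,"fingers": -0.3},{"delta_pos": [-1,-1,-55],"spin": 0,"fingers": -0.3},{"delta_pos": [-1,-1,-85],"spin": 0,"fingers": -0.3},{"delta_pos": [-1,-1,-110],"spin": 0,"fingers": -0.3},{"delta_pos": [-1,-1,-110],"spin": 0,"fingers": -0.3}]}}

```text
time: 14.15
tool_pos: [549.3, 160.4, 140.0]
orientation: [0.001, 1.0, -0.002, 0.004]
contact_force: [0.3, -0.3, -0.1]
gripper_width: 55.4
```

{"name": "carry_out", "arguments": {"moves": [{"delta_pos": [0,0,-12],"spin": 0,"fingers": -0.3},{"delta_pos": [0,0,-24],"spin": 0,"fingers": -0.3},{"delta_pos": [0,0,-36],"spin": 0,"fingers": -0.3},{"delta_pos": [0,0,-46],"spin": 0,"fingers": -0.3},{"delta_pos": [0,0,-46],"spin": 0,"fingers": -0.3}]}}

```text
time: 14.78
tool_pos: [548.5, 160.3, 92.9]
orientation: [0.001, 1.0, -0.002, 0.003]
contact_force: [-1.2, 0.4, -0.5]
gripper_width: 55.7
```

```bash
python3 st.py
```

```text
14.775 [548.5 160.3  92.9] yaw -1.5754690541919405 F [-1.2  0.4 -0.5] T [-0.009 -0.022 -0.009] w 55.742193892779575 j [ 0.075  0.303  1.734 -0.003  1.1    1.652]
```

{"name": "carry_out", "arguments": {"moves": [{"delta_pos": [2.5,0,0],"spin": 0,"fingers": 0.2},{"delta_pos": [2.5,0,0],"spin": 0,"fingers": 0.42},{"delta_pos": [2.5,0,0],"spin": 0,"fingers": 0.42},{"delta_pos": [2.5,0,0],"spin": 0,"fingers": 0.42},{"delta_pos": [2.5,0,0],"spin": 0,"fingers": 0.42}]}}

```text
time: 15.4
tool_pos: [551.1, 160.3, 93.0]
orientation: [0.001, 1.0, -0.002, 0.003]
contact_force: [0.1, 0.2, 0.2]
gripper_width: 24.7
```

```bash
python3 st.py; python3 - <<'E'
from h import *
c=read_camera("wrist");s=read_camera("side")
im=np.hstack([cv2.resize(c["frame"][150:350,170:340],None,fx=2.7,fy=3,interpolation=cv2.INTER_CUBIC),cv2.resize(s["frame"][140:240,180:280],(341,600),interpolation=cv2.INTER_CUBIC)]);cv2.imwrite("pics/w4.png",im[:, :800])
E
```

```text
15.4 [551.1 160.3  93. ] yaw -1.5754529004913764 F [0.1 0.2 0.2] T [-0.05   0.017 -0.018] w 24.65730525545818 j [ 0.074  0.308  1.727 -0.003  1.101  1.651]
```

View pics/w4.png

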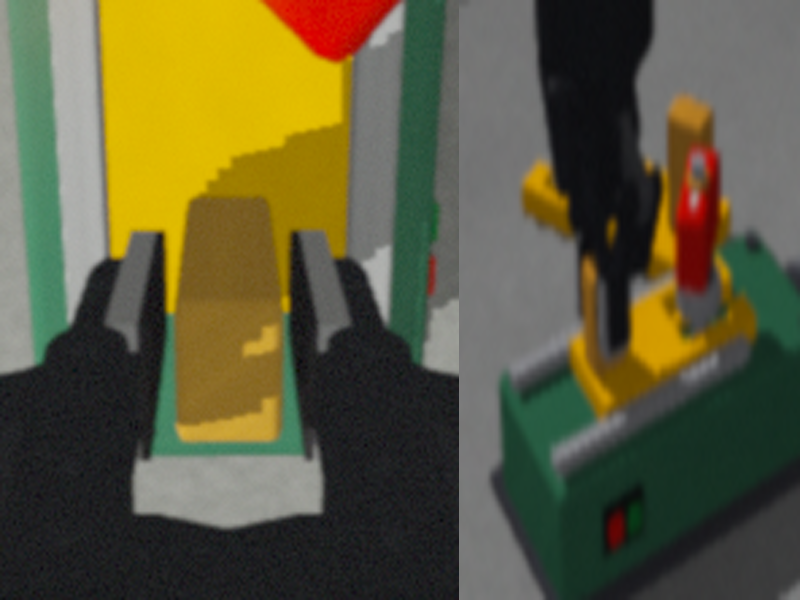

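Tab is centred between the pads (gaps ≈ 24 px left, ≈ 26 px right). Closing.

{"name": "carry_out", "arguments": {"moves": [{"delta_pos": [0,0,0],"spin": 0,"fingers": 0.5},{"delta_pos": [0,0,0],"spin": 0,"fingers": 0.55},{"delta_pos": [0,0,0],"spin": 0,"fingers": 0.6},{"delta_pos": [0,0,0],"spin": 0,"fingers": 1},{"delta_pos": [0,0,0],"spin": 0,"fingers": 1}]}}

```text
time: 16.12
tool_pos: [551.1, 160.3, 93.0]
orientation: [0.001, 1.0, -0.002, 0.003]
contact_force: [-1.0, -0.4, 2.4]
gripper_width: 17.2
```

```bash
python3 st.py
```

```text
16.125 [551.1 160.3  93. ] yaw -1.5755042399995935 F [-1.  -0.4  2.4] T [0.089 0.139 0.041] w 17.153975756173843 j [ 0.074  0.308  1.727 -0.003  1.101  1.651]
```

{"name": "carry_out", "arguments": {"moves": [{"delta_pos": [-1,0,0],"spin": 0,"fingers": 1},{"delta_pos": [-2,0,0],"spin": 0,"fingers": 1},{"delta_pos": [-3,0,0],"spin": 0,"fingers": 1},{"delta_pos": [-4,0,0],"spin": 0,"fingers": 1},{"delta_pos": [-5,0,0],"spin": 0,"fingers": 1}]}}

```text
time: 16.75
tool_pos: [546.0, 160.3, 93.0]
orientation: [0.001, 1.0, -0.002, 0.003]
contact_force: [0.4, 0.0, 0.4]
gripper_width: 17.2
```

```bash
python3 st.py
```

```text
16.75 [546.  160.3  93. ] yaw -1.5754984187680736 F [0.4 0.  0.4] T [ 0.085 -0.131 -0.012] w 17.17609145268636 j [ 0.075  0.297  1.741 -0.003  1.098  1.652]
```

{"name": "carry_out", "arguments": {"moves": [{"delta_pos": [-4,0,0],"spin": 0,"fingers": 1},{"delta_pos": [-8,0,0],"spin": 0,"fingers": 1},{"delta_pos": [-12,0,0],"spin": 0,"fingers": 1},{"delta_pos": [-16,0,0],"spin": 0,"fingers": 1},{"delta_pos": [-20,0,0],"spin": 0,"fingers": 1}]}}

```text
time: 17.38
tool_pos: [525.7, 160.3, 93.1]
orientation: [0.001, 1.0, -0.002, 0.003]
contact_force: [2.1, -0.2, -0.4]
gripper_width: 17.2
```

```bash
python3 st.py
```

```text
17.375 [525.7 160.3  93.1] yaw -1.5755269149801432 F [ 2.1 -0.2 -0.4] T [ 0.028 -0.185 -0.111] w 17.224454397403967 j [ 0.078  0.252  1.797 -0.003  1.087  1.655]
```

{"name": "carry_out", "arguments": {"moves": [{"delta_pos": [-4,0,0],"spin": 0,"fingers": 1},{"delta_pos": [-8,0,0],"spin": 0,"fingers": 1},{"delta_pos": [-12,0,0],"spin": 0,"fingers": 1},{"delta_pos": [-16,0,0],"spin": 0,"fingers": 1},{"delta_pos": [-19,0,0],"spin": 0,"fingers": 1}]}}

```text
time: 18.0
tool_pos: [506.4, 160.3, 93.0]
orientation: [0.001, 1.0, -0.002, 0.003]
contact_force: [0.8, 0.5, -0.5]
gripper_width: 17.0
```

```bash
python3 st.py
```

```text
18.0 [506.4 160.3  93. ] yaw -1.5755131422638708 F [ 0.8  0.5 -0.5] T [ 0.004 -0.14   0.009] w 16.99765710470649 j [ 0.081  0.208  1.85  -0.003  1.079  1.658]
```

{"name": "carry_out", "arguments": {"moves": [{"delta_pos": [-4,0,0],"spin": 0,"fingers": 1},{"delta_pos": [-8,0,0],"spin": 0,"fingers": 1},{"delta_pos": [-12,0,0],"spin": 0,"fingers": 1},{"delta_pos": [-16,0,0],"spin": 0,"fingers": 1},{"delta_pos": [-19,0,0],"spin": 0,"fingers": 1}]}}

```text
time: 18.62
tool_pos: [487.1, 160.3, 93.0]
orientation: [0.001, 1.0, -0.002, 0.003]
contact_force: [0.9, 0.2, 0.2]
gripper_width: 17.2
```

```bash
python3 st.py
```

```text
18.625 [487.1 160.3  93. ] yaw -1.5754110027799861 F [0.9 0.2 0.2] T [ 0.04  -0.078  0.013] w 17.19576664007972 j [ 0.084  0.164  1.901 -0.003  1.072  1.661]
```

Drawn 64 mm, forces tiny. Lift straight up gently.

{"name": "carry_out", "arguments": {"moves": [{"delta_pos": [0,0,4],"spin": 0,"fingers": 1},{"delta_pos": [0,0,12],"spin": 0,"fingers": 1},{"delta_pos": [0,0,30],"spin": 0,"fingers": 1},{"delta_pos": [0,0,55],"spin": 0,"fingers": 1},{"delta_pos": [0,0,75],"spin": 0,"fingers": 1}]}}

```text
time: 19.25
tool_pos: [487.8, 160.4, 170.5]
orientation: [0.001, 1.0, -0.002, 0.004]
contact_force: [0.4, 1.0, -2.3]
gripper_width: 16.7
```

```bash
python3 st.py
```

```text
19.25 [487.8 160.4 170.5] yaw -1.5754195402283138 F [ 0.4  1.  -2.3] T [-0.022 -0.015 -0.001] w 16.749023361671338 j [ 0.084  0.059  1.846 -0.003  1.229  1.66 ]
```

{"name": "carry_out", "arguments": {"moves": [{"delta_pos": [0,-20,0],"spin": 0,"fingers": 1},{"delta_pos": [0,-55,0],"spin": 0,"fingers": 1},{"delta_pos": [0,-95,0],"spin": 0,"fingers": 1},{"delta_pos": [10,-130,0],"spin": 0,"fingers": 1},{"delta_pos": [30,-160,0],"spin": 0,"fingers": 1}]}}

```text
time: 19.88
tool_pos: [518.1, -0.9, 171.9]
orientation: [0.001, 1.0, -0.003, 0.004]
contact_force: [0.3, 0.6, -1.9]
gripper_width: 17.2
```

{"name": "carry_out", "arguments": {"moves": [{"delta_pos": [20,-35,0],"spin": 0,"fingers": 1},{"delta_pos": [40,-75,0],"spin": 0,"fingers": 1},{"delta_pos": [55,-115,0],"spin": 0,"fingers": 1},{"delta_pos": [63,-145,0],"spin": 0,"fingers": 1},{"delta_pos": [66,-160,0],"spin": -0.03,"fingers": 1}]}}

```text
time: 20.5
tool_pos: [584.7, -162.6, 173.1]
orientation: [0.002, 1.0, -0.019, 0.005]
contact_force: [-0.6, 0.1, -1.5]
gripper_width: 16.9
```

```bash
python3 st.py; python3 - <<'E'
from h import *
c=read_camera("top");s=read_camera("side")
im=np.hstack([cv2.resize(c["frame"][120:240,190:390],None,fx=2,fy=2),cv2.resize(s["frame"][120:360,190:440],(400,384))[:240*1+144][:240] if 0 else cv2.resize(s["frame"][120:350,190:420],(240,240))]);cv2.imwrite("pics/w5.png",im)
E
```

```text
20.5 [ 584.7 -162.6  173.1] yaw -1.6088949351732431 F [-0.6  0.1 -1.5] T [ 0.059  0.103 -0.003] w 16.903169707295685 j [-4.710e-01  2.870e-01  1.580e+00  1.000e-03  1.263e+00  1.138e+00]
```

View pics/w5.png

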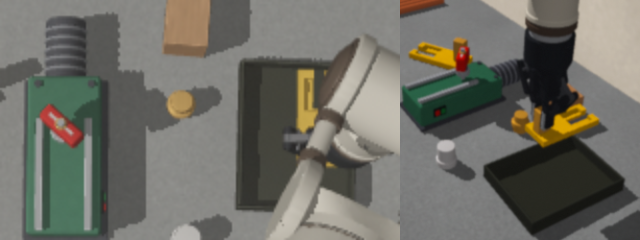

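Plate hangs level over the tray; bystanders untouched. Lower it.

{"name": "carry_out", "arguments": {"moves": [{"delta_pos": [0,0,-20],"spin": 0,"fingers": 1},{"delta_pos": [0,0,-50],"spin": 0,"fingers": 1},{"delta_pos": [0,0,-80],"spin": 0,"fingers": 1},{"delta_pos": [0,0,-105],"spin": 0,"fingers": 1},{"delta_pos": [0,0,-115],"spin": 0,"fingers": 1}]}}

```text
time: 21.22
tool_pos: [582.3, -159.8, 54.6]
orientation: [0.0, 1.0, -0.018, 0.002]
contact_force: [-0.3, 0.3, -1.6]
gripper_width: 17.2
```

```bash
python3 st.py
```

```text
21.225 [ 582.3 -159.8   54.6] yaw -1.607084987592501 F [-0.3  0.3 -1.6] T [0.024 0.141 0.   ] w 17.204533881705387 j [-0.468  0.432  1.652  0.002  1.053  1.138]
```

{"name": "carry_out", "arguments": {"moves": [{"delta_pos": [0,0,-4],"spin": 0,"fingers": 1},{"delta_pos": [0,0,-8],"spin": 0,"fingers": 1},{"delta_pos": [0,0,-11],"spin": 0,"fingers": 1},{"delta_pos": [0,0,-13],"spin": 0,"fingers": 1},{"delta_pos": [0,0,-14],"spin": 0,"fingers": 1}]}}

```text
time: 21.85
tool_pos: [582.4, -159.9, 40.8]
orientation: [0.001, 1.0, -0.018, 0.003]
contact_force: [-0.0, -0.2, -2.4]
gripper_width: 17.0
```

```bash
python3 st.py
```

```text
21.85 [ 582.4 -159.9   40.8] yaw -1.6071707757627756 F [-0.  -0.2 -2.4] T [-0.037  0.063 -0.066] w 16.96863733209075 j [-0.468  0.453  1.655  0.002  1.028  1.138]
```

{"name": "carry_out", "arguments": {"moves": [{"delta_pos": [0,0,-0.5],"spin": 0,"fingers": 1},{"delta_pos": [0,0,-1],"spin": 0,"fingers": 1},{"delta_pos": [0,0,-1.5],"spin": 0,"fingers": 1},{"delta_pos": [0,0,-2],"spin": 0,"fingers": 1},{"delta_pos": [0,0,-2],"spin": 0,"fingers": 1}]}}

```text
time: 22.48
tool_pos: [582.4, -159.9, 38.7]
orientation: [0.0, 1.0, -0.018, 0.003]
contact_force: [0.3, 0.7, -2.2]
gripper_width: 17.4
```

```bash
python3 st.py
```

```text
22.475 [ 582.4 -159.9   38.7] yaw -1.607127268901436 F [ 0.3  0.7 -2.2] T [-0.023  0.07   0.039] w 17.40221294729198 j [-0.468  0.456  1.655  0.002  1.025  1.138]
```

{"name": "carry_out", "arguments": {"moves": [{"delta_pos": [0,0,-0.4],"spin": 0,"fingers": 1},{"delta_pos": [0,0,-0.8],"spin": 0,"fingers": 1},{"delta_pos": [0,0,-1],"spin": 0,"fingers": 1},{"delta_pos": [0,0,-1],"spin": 0,"fingers": 1},{"delta_pos": [0,0,-1],"spin": 0,"fingers": 1}]}}

```text
time: 23.1
tool_pos: [582.4, -160.0, 38.0]
orientation: [0.001, 1.0, -0.018, 0.003]
contact_force: [-2.1, 0.1, 3.3]
gripper_width: 17.1
```

```bash
python3 st.py
```

```text
23.1 [ 582.4 -160.    38. ] yaw -1.6071464753774054 F [-2.1  0.1  3.3] T [0.128 0.343 0.037] w 17.139854483274018 j [-0.469  0.457  1.655  0.002  1.024  1.138]
```

Touchdown (+3 N up). Open slowly to ~45 mm, then retreat straight up.

{"name": "carry_out", "arguments": {"moves": [{"delta_pos": [0,0,0],"spin": 0,"fingers": 0.5},{"delta_pos": [0,0,0],"spin": 0,"fingers": 0.3},{"delta_pos": [0,0,0],"spin": 0,"fingers": 0},{"delta_pos": [0,0,0],"spin": 0,"fingers": 0},{"delta_pos": [0,0,0],"spin": 0,"fingers": 0}]}}

```text
time: 23.72
tool_pos: [582.5, -159.9, 38.0]
orientation: [0.001, 1.0, -0.018, 0.003]
contact_force: [0.5, 0.2, 0.5]
gripper_width: 42.8
```

{"name": "carry_out", "arguments": {"moves": [{"delta_pos": [0,0,15],"spin": 0,"fingers": 0},{"delta_pos": [0,0,40],"spin": 0,"fingers": 0},{"delta_pos": [0,0,80],"spin": 0,"fingers": 0},{"delta_pos": [0,0,130],"spin": 0,"fingers": 0},{"delta_pos": [0,0,180],"spin": 0,"fingers": 0}]}}

```text
time: 24.35
tool_pos: [582.4, -159.9, 220.8]
orientation: [0.001, 1.0, -0.018, 0.003]
contact_force: [0.3, -0.2, 0.1]
gripper_width: 42.5
```

{"name": "carry_out", "arguments": {"moves": [{"delta_pos": [-40,0,10],"spin": 0,"fingers": 0},{"delta_pos": [-90,0,20],"spin": 0,"fingers": 0},{"delta_pos": [-130,0,20],"spin": 0,"fingers": 0},{"delta_pos": [-150,0,20],"spin": 0,"fingers": 0},{"delta_pos": [-150,0,20],"spin": 0,"fingers": 0}]}}

```text
time: 24.98
tool_pos: [431.9, -160.0, 241.9]
orientation: [0.001, 1.0, -0.019, 0.004]
contact_force: [1.2, 0.2, -0.6]
gripper_width: 42.5
```

```bash
python3 st.py; python3 - <<'E'
from h import *
import pickle
c=read_camera("top");s=read_camera("side");pickle.dump((c,s),open("end.pkl","wb"))
im=np.hstack([cv2.resize(c["frame"][110:250,195:385],(400,295)),cv2.resize(s["frame"][120:350,180:420],(400,295))]);cv2.imwrite("pics/w6.png",im)
r,_,_=masks(c);m,ce,st=big(r&(np.add.outer(np.zeros(384),np.arange(512))>200));print(rectz(c,m,129))
E
```

```text
24.975 [ 431.9 -160.   241.9] yaw -1.6081645274481402 F [ 1.2  0.2 -0.6] T [-0.003 -0.024 -0.015] w 42.480986149054644 j [-0.62  -0.157  1.907  0.002  1.383  0.988]
((624.0939331054688, 158.3759002685547), (56.66470718383789, 20.72178840637207), 48.25310516357422)
```

View pics/w6.png

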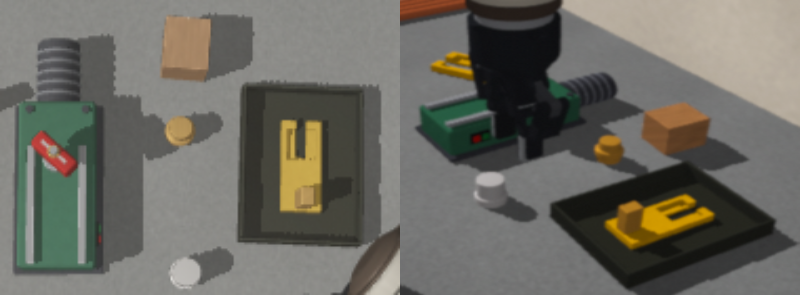

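Plate lies flat and centred in the tray, knob unchanged, bystanders in place, gripper clear. Handing in.

```bash
python3 -c "
from plant import *
print(sign_off())"
```

```text
the job is handed in; nothing more can be done
None
```

The knob is loosened up to its keeper clip and the slotted plate is lying in the dark tray. The job is handed in, at about 25 s of the 72 s allowed. No verdict is reported.

- **Knob:** I turned it about 2.2 rad clockwise in one grip. The torque held near 0.2 N m, then rose to 0.37 and 0.45 N m at the clip, well under the 0.9 N m limit. I eased the spring back before letting go.
- **Plate:** I drew it 64 mm level along its guides. The wrist force read about 2 N or less after each step. I carried it level and set it down with about 3 N of contact before opening the gripper.
- **Last checks:** In the last pictures the plate looks flat and well inside the tray walls. The coupling, socket and carton look unmoved, and the gripper is clear of everything. I did not measure how far any of these may have shifted.
- **Knob height:** I could not measure it to the sub-millimetre the job asks for. That it is fully loosened rests on the torque rise and on the bar's angle, which measured about 48° in the last top picture against about 45° at the gripper on release.
- **Disagreement:** The camera and the arm's own readings differed by about 2 mm in x at the knob, and some moves ended up to 6 mm off. I corrected both before gripping.

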